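# Add a slotted disc to the weight hanger, slots staggered

### The arm

A 6-joint arm with a two-finger parallel gripper is mounted at the origin on a cart in front of the work surface, level with it; the furniture and walls round the work are solid. World frame = base frame: x ahead of the robot, y to its left, z up, the work surface at z = 0. Lengths are in m, angles in rad, forces in N, time in s.
With the tool pointing down it reaches from about 0.3 to 0.775 m from the base axis. Payload 14.6 kg.
Tool frame: the origin (TCP) lies at the centre of the arm's flange, where the gripper is bolted on; the fingertips stand 199 mm ahead of it and the grasp point (between the pads) lies 180 mm ahead of it; z points along the fingers, y is the line along which they close (so a half turn about z gives the same grasp; the last joint's range is limited). The gripper opens to 94 mm and grips with 3 to 60 N. Pads are 16 mm wide; open, the fingers measure 119 mm over their backs; the gripper's body (75 mm by 177 mm) begins 78 mm behind the grasp point.
Start: joints at [1.262, 0.3, 1.521, -0, 1.321, -0.067], TCP at [0.132, 0.534, 0.405] pointing down, gripper open.
Joint ranges: [-3.03, 3.03], [-0.79, 2.21], [0.23, 2.52], [-1.04, 4.18], [0, 3.07], [-2.55, 2.55]. Speed limits (rad/s): [2.22, 2.22, 2.57, 3.14, 3.14, 3.14].

### API

Orientations are given as [roll, pitch, yaw] about the fixed x, y, z axes, in that order (R = Rz(yaw) Ry(pitch) Rx(roll)).
In Python, from station import ctrl gives the robot as it stands. The module is installed in compiled form; this text tells all that it offers.
- The arm moves only by the tool servo_tool, never from a script. Its argument "motion" is a list of rows, each a list of 5 numbers: the closure, from 0 (fully open) to 1 (shut), then the shift along the world's x, y, z in cm, then the turn about the world's z in degrees. A call has 1 to 20 rows; each row is the pose to reach, as a shift and turn from the pose commanded when the call began; what a row does not reach only later rows make up. A row lasts 1/8 s, in which the tool goes at most 62.5 mm and 10.7 degrees, less where a joint would pass 70% of its speed; a pose out of reach is approached as far as the arm can. A call with a gripper value outside its range is refused whole. The fingers move at their own pace and stop on an object; "squeeze" is the grip in N (left out, the last holds). Time passes only in rows, so rows that repeat a pose let the fingers close. It gives the time, the measured TCP pose, the force, the opening and the grip force at its end, in the units of the state.
- ctrl.get_obs(): the state, without advancing time (a new reading comes with each control period).
- ctrl.camera(name): name is "scene" or "top"; returns a dict with "image" (480x640x3 uint8, red, green, blue), "fx", "fy", "cx", "cy" (pixels), "camera_from_world" (4x4, takes a point from world to camera coordinates). Camera axes: x right, y up, looking along -z (the intrinsics and any distortion apply to the point x, -y, -z); pixel columns grow to the right and rows downward; lengths in m; the calibration is good to about 2 mm. A picture is of the moment at which its call begins. There is no depth.
- ctrl.hand_in(): hands the job in; it is judged then, once.
The state is a dict: "time_s": time; "qpos": joint angles; "joint_vel": joint speeds; "tau": joint torques, N m; "ee_pos": TCP position; "eef_rot": TCP orientation; "force": force on the tool from outside, world axes, zero at the start; "moment": the same for the moment, N m; "grip_width": finger opening in m; "grip_force": force on a finger pad.
Only numpy, scipy, OpenCV 4.12 (cv2) and the standard library are available. Lean on these libraries where they do the work, as an engineer would, in place of code of your own. Each camera call takes 0.05 s, during which the arm holds its last target. There are 200 camera calls.

### The job

Put the bright steel slotted disc onto the weight hanger, flat on top of the brass disc already there with the stem in its slot, and with its slot pointing the opposite way from the brass disc's slot so that neither can slide off. Leave the brass disc on the hanger where it is, and do not disturb the spare brass disc lying on the bench.

Things in the scene. Friction and masses are not known exactly. Their poses are not given: they have to be found in the camera images.
- steel_disc: The disc to load: bright grey steel, 0.2 kg, flat on the bench, round, 64 mm across, 14 mm thick. Origin: centre of the underside, z up. A radial slot 14 mm wide runs along +x from 7 mm behind the centre to the rim (x = +32), where its open mouth flares to 24 mm. The rim has two flats for gripping, 31 mm long, parallel to the slot, at y = -28 and +28.
- steel_slot (a point): Middle of the steel disc's slot mouth: the point on its rim at x = +32 mm, y = 0, level with its underside. Same axes as the steel disc.
- hung_disc: The brass disc already on the hanger, lying loose on its carrier plate with the stem at its centre; same shape, size, origin and axes as the steel disc (slot open along its own +x). Its underside is 40 mm and its top 54 mm above the hanger's foot.
- hanger: Fixed weight hanger on a 3 mm mat. Origin: on its upright axis, at its foot; heights from there; its yaw means nothing. Grey round base 90 mm across, 12 mm high; load cell; carrier plate 68 mm across, top at 40 mm; steel stem 6 mm thick; on it a black button 24 mm across, 92 to 100 mm up. The button is wider than a slot: a disc goes on from the side, slot first, between 54 and 92 mm.
- spare_disc: A spare brass disc lying flat on the bench, to be left alone: same shape, size, origin and axes as the steel disc.

How it is judged:
At the end, for the whole second after the job is handed in: The steel disc rests flat (tilt under 0.12 rad) and still on the brass disc on the hanger, underside 11 to 17 mm above the brass disc's underside and centres within 12 mm across, its slot pointing opposite to the brass disc's slot within 0.6 rad; the hung brass disc is within 12 mm of where it was (horizontal distance between steel_disc and hung_disc below 0.012 m and z of steel_disc in the frame of hung_disc between 0.011 and 0.017 m and angle between steel_disc's own z axis and vertical below 0.12 rad and angle between the x axis of steel_disc and the x axis of hung_disc, either way round below 0.6 rad and x of steel_slot in the frame of hung_disc below -0.01 m and distance of hung_disc from where it was at the start of the episode below 0.012 m and linear speed of steel_disc below 0.01 m/s); the robot touches nothing.
It fails at once if the spare brass disc is moved more than 20 mm (distance of spare_disc from where it was at the start of the episode above 0.02 m).
It also fails if it takes over 35 s, if anything falls off the work surface, if the arm or the gripper's body presses on something with over 40 N, if the wrist force passes 120 N, or if a joint passes its speed limit or range.

## Working session

There is one attempt and no reset: what is moved stays moved. The work goes in short steps, Python scripts to look and compute and a tool call to move; the robot and the scene stay as the last step left them, time stands still between calls to the robot, and variables do not carry over. Pictures are saved under pics/ and viewed, at most 10 in all, crops included, and the job is handed in when it is done.

Besides the shell and the picture viewer there is one more tool, called after ">>>" by a JSON object that holds its "fn" and its "kwargs". servo_tool: Moves the arm, as the interface text tells. Its arguments: {"type":"object","properties":{"motion":{"type":"array","items":{"type":"array","items":{"type":"number"}}},"squeeze":{"type":"number"}},"required":["motion"]}

```bash
mkdir -p pics
cat > h.py <<'E'
import numpy as np, cv2
from station import ctrl
def cam(n,save=None):
    c=ctrl.camera(n)
    if save: cv2.imwrite('pics/'+save,c['image'][:,:,::-1])
    return c
def ray(c,u,v,z):
    T=np.array(c['camera_from_world']);R=T[:3,:3];o=-R.T@T[:3,3]
    d=R.T@np.array([(u-c['cx'])/c['fx'],-(v-c['cy'])/c['fy'],-1])
    return o+d*(z-o[2])/d[2]
def proj(c,p):
    T=np.array(c['camera_from_world']);q=T[:3,:3]@np.array(p)+T[:3,3]
    return c['cx']+c['fx']*q[0]/-q[2], c['cy']-c['fy']*q[1]/-q[2]
E
python3 - <<'E'
from h import *
for n in('scene','top'):
    c=cam(n,n+'0.png');T=np.array(c['camera_from_world']);print(n,{k:v for k,v in c.items() if k not in('image','camera_from_world')},-T[:3,:3].T@T[:3,3], -T[2,:3])
print(ctrl.get_obs())
E
```

```text
scene {'fx': 433.34487056887696, 'fy': 433.34487056887696, 'cx': 312.06845962032855, 'cy': 241.3665894319713} [ 0.089584   -0.48282343  0.65034535] [ 0.50416002  0.50960732 -0.69722526]
top {'fx': 525.7927123440143, 'fy': 525.7927123440143, 'cx': 329.4977204387373, 'cy': 244.88300903945068} [ 0.40927375 -0.07439242  1.0104861 ] [ 0.14278613  0.02242243 -0.98949955]
{'time_s': 0.1, 'qpos': array([ 1.26239921e+00,  3.00409349e-01,  1.52151151e+00,  4.22095186e-07,
        1.32067517e+00, -6.65644496e-02]), 'joint_vel': array([ 0.00108244, -0.00131413, -0.00151703, -0.00081866,  0.00017358,
        0.001576  ]), 'tau': array([ 1.64318983e-03, -5.32645476e+01, -3.53285336e+01,  7.09679537e-02,
        2.35953648e-02, -5.08026960e-05]), 'ee_pos': array([0.13169099, 0.53397381, 0.40414953]), 'eef_rot': array([-3.14059153e+00, -6.71475252e-05,  2.89975985e+00]), 'force': array([ 0.46709658,  0.25518994, -1.09611818]), 'moment': array([-0.01890251,  0.02102185,  0.03294131]), 'grip_force': 0.0, 'grip_width': 0.09394804910478018}
```

View pics/top0.png

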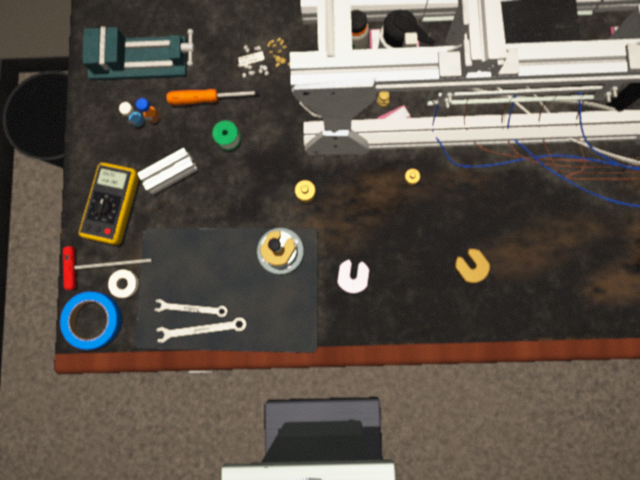

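View pics/scene0.png

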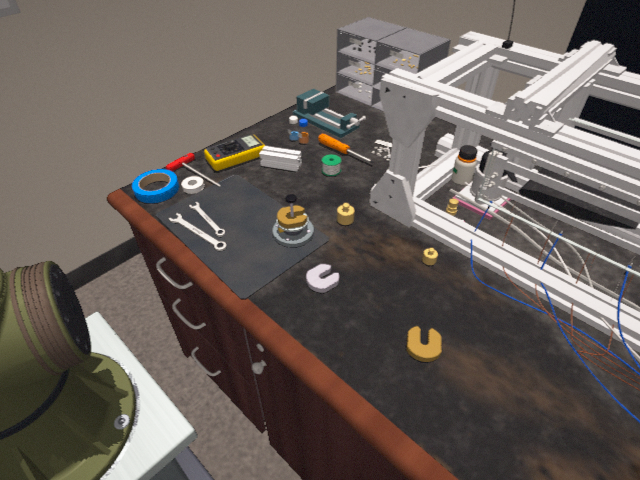

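The top view shows the steel disc at about (353,276) with its slot facing up the image, the hanger at (280,250), and the spare disc at (473,266). The hung disc's slot opens to the upper right. Next I'll measure all of these.

```bash
cat > meas.py <<'E'
from h import *
def blob(c,kind,box,z):
    im=c['image'];x0,y0,x1,y1=box
    hsv=cv2.cvtColor(im,cv2.COLOR_RGB2HSV)
    if kind=='steel': m=((hsv[...,1]<60)&(hsv[...,2]>150))
    else: m=((hsv[...,0]>12)&(hsv[...,0]<32)&(hsv[...,1]>100)&(hsv[...,2]>90))
    k=np.zeros_like(m);k[y0:y1,x0:x1]=m[y0:y1,x0:x1]
    cs,_=cv2.findContours(k.astype(np.uint8),cv2.RETR_EXTERNAL,cv2.CHAIN_APPROX_NONE)
    ct=max(cs,key=cv2.contourArea)[:,0]
    return np.array([ray(c,u,v,z)[:2] for u,v in ct])
def disc(P):
    # circle fit on outer (hull) points; slot = concavity: missing area direction
    h=cv2.convexHull((P*1e4).astype(np.float32))[:,0]/1e4
    (cx,cy),r=cv2.minEnclosingCircle(P.astype(np.float32))
    M=cv2.moments((P*1e4).astype(np.float32));g=np.array([M['m10'],M['m01']])/M['m00']/1e4
    s=np.array([cx,cy])-g
    return (cx,cy),r,g,np.degrees(np.arctan2(s[1],s[0])),np.linalg.norm(s)
E
python3 - <<'E'
from meas import *
t=cam('top');s=cam('scene')
for nm,k,c,b,z in [('steel top','steel',t,(330,250,375,300),.014),('steel scene','steel',s,(300,255,345,298),.014),
 ('spare top','b',t,(450,240,500,290),.014),('hung top','b',t,(255,225,305,275),.057),('hung scene','b',s,(270,195,315,240),.057)]:
    print(nm,disc(blob(c,k,b,z)))
for n,c,b in(('t',t,(325,220,255,305)),('s',s,(260,180,355,300))):
    pass
a=cv2.resize(t['image'][225:305,250:380],None,fx=6,fy=6,interpolation=2)
cv2.imwrite('pics/tc.png',a[:,:,::-1])
a=cv2.resize(s['image'][185:305,260:350],None,fx=5,fy=5,interpolation=2)
cv2.imwrite('pics/sc.png',a[:,:,::-1])
E
```

```text
steel top ((0.49305105209350586, -0.09419555962085724), 0.03265400603413582, array([ 0.48966257, -0.09394304]), np.float64(-4.262036973933982), np.float64(0.003397878129213091))
steel scene ((0.49491816759109497, -0.0988234207034111), 0.031889408826828, array([ 0.4913559 , -0.09829925]), np.float64(-8.370708780696182), np.float64(0.0036006250792749795))
spare top ((0.5054264664649963, -0.32070910930633545), 0.033370669931173325, array([ 0.50297061, -0.32213152]), np.float64(30.079051759703297), np.float64(0.0028380469909953404))
hung top ((0.5445236563682556, 0.04264552518725395), 0.032307758927345276, array([0.53968262, 0.04434748]), np.float64(-19.3700013111042), np.float64(0.005131500957853416))
hung scene ((0.5443059206008911, 0.0357784628868103), 0.03715511038899422, array([0.54248436, 0.03520575]), np.float64(17.453620892189733), np.float64(0.0019094763051674996))
```

View pics/tc.png

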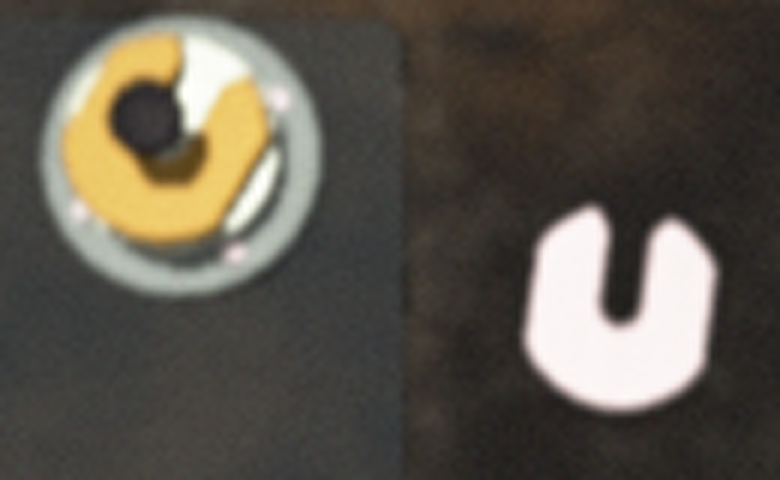

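View pics/sc.png

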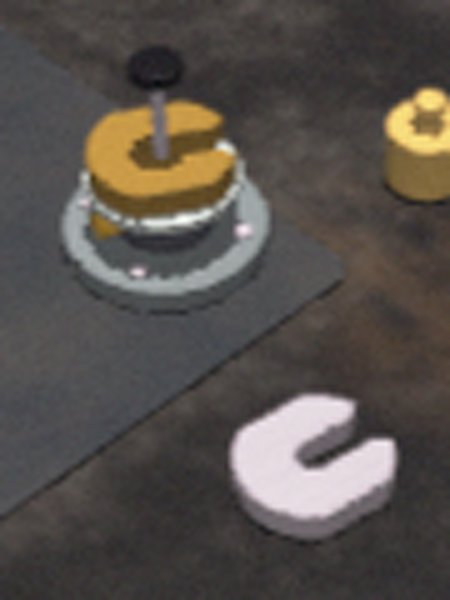

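The crops show the steel slot pointing almost up the image, between flats at crop x≈530 and x≈710. The hung disc's slot opens to the upper right, with its right flat running (265,145)-(215,225). I'll convert these to yaw angles and check the hanger axis.

Run:
```python
from meas import *
t=cam('top');s=cam('scene')
P=lambda x,y,z:ray(t,250+(x-2.5)/6,225+(y-2.5)/6,z)[:2]
def ang(a,b,z):
    d=P(*b,z)-P(*a,z);return np.degrees(np.arctan2(d[1],d[0]))
print('steel',ang((525,335),(536,245),.014),ang((705,360),(716,270),.014))
print('hung',ang((215,228),(266,145),.057),'slot',ang((167,170),(212,75),.057))
# flats from contours: hough-like: points with slot-normal extreme
for k,b,z in(('steel',(330,250,375,300),.014),('b',(255,225,305,275),.057)):
    Q=blob(t,k,b,z);h=cv2.convexHull((Q*1e4).astype(np.float32))[:,0]/1e4
    e=np.roll(h,-1,0)-h;l=np.linalg.norm(e,axis=1)
    print(k,[(round(l[i]*1e3),round(np.degrees(np.arctan2(e[i,1],e[i,0])))%180) for i in np.argsort(-l)[:5]])
print('base c',P(182,155,.015),'r',np.linalg.norm(P(182,155,.015)-P(322,155,.015)))
print('button c',P(146,115,.103))
# button & base in scene
S=lambda x,y,z:ray(s,260+(x-2)/5,185+(y-2)/5,z)[:2]
print('scene button',S(156,64,.103),'base',S(165,222,.015))
print('column',ray(t,303,150,.0),ray(t,335,154,.0),ray(t,368,150,.0),ray(t,303,130,.1),'scene',ray(s,373,203,0),ray(s,415,228,0),'weight',ray(t,305,190,.02))
```

```text
steel -8.765816247023912 -9.219071558875719
hung -32.72757780983275 slot -26.28939918225383
steel [(27, 80), (16, 43), (15, 178), (13, 170), (12, 169)]
b [(28, 56), (26, 149), (11, 148), (11, 148), (11, 44)]
base c [0.54537884 0.04343094] r 0.04476997607679997
button c [0.54546166 0.04335167]
scene button [0.54693902 0.03785638] base [0.54742146 0.03912287]
column [ 0.7481568  -0.00422146  0.        ] [ 0.73745222 -0.06782008  0.        ] [ 0.74319122 -0.13369758  0.        ] [ 0.75214164 -0.01199962  0.1       ] scene [ 0.75150856 -0.02100824  0.        ] [ 0.74666712 -0.14301241  0.        ] weight [ 0.66103196 -0.00770101  0.02      ]
```

>>> {"fn": "servo_tool", "kwargs": {"motion": [[0,2,-3.5,0,-10],[0,4,-7,0,-20],[0,6,-10.5,0,-30],[0,8,-14,0,-40],[0,10,-17.5,0,-50],[0,12,-21,0,-60],[0,14,-24.5,0,-70],[0,16,-28,0,-80],[0,18,-31.5,0,-90],[0,20,-35,0,-100],[0,22,-38.5,-1,-110],[0,24,-42,-2,-120],[0,26,-45.5,-3,-130],[0,28.5,-49,-4,-140],[0,31,-53,-6,-150],[0,33,-57,-8,-160],[0,35,-61,-9,-170],[0,36.2,-63,-10,-175],[0,36.2,-63,-10,-175],[0,36.2,-63,-10,-175]], "squeeze": 25}}

```text
time_s: 2.8
ee_pos: [0.4934, -0.0954, 0.3049]
eef_rot: [-3.141, 0.0, -0.152]
force: [0.2, -0.0, -0.1]
grip_width: 0.0943
grip_force: 0.0
```

Run:
```python
from meas import *
o=ctrl.get_obs();print(o['time_s'],o['ee_pos'],o['eef_rot'],o['qpos'])
s=cam('scene');t=cam('top')
a=np.hstack([cv2.resize(s['image'][180:330,230:400],None,fx=2.3,fy=2.3),cv2.resize(t['image'][180:330,250:420],None,fx=2.3,fy=2.3)])
cv2.imwrite('pics/a1.png',a[:,:,::-1])
```

```text
2.8 [ 0.49341011 -0.09537487  0.30490109] [-3.14147933e+00  9.10490521e-05 -1.52360631e-01] [-2.63851141e-01  3.05174775e-01  1.76301726e+00  1.16610112e-04
  1.07350371e+00  1.45925019e+00]
```

View pics/a1.png

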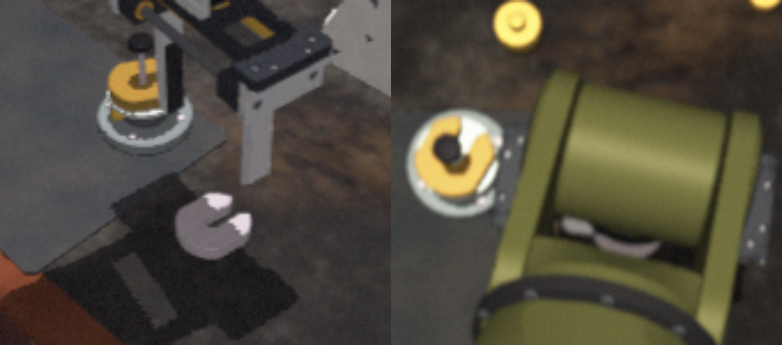

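The gripper is above the disc with its fingers either side, and the disc shows between them in both halves of the picture. Next I descend and grip.

>>> {"fn": "servo_tool", "kwargs": {"motion": [[0,0,0,-4,0],[0,0,0,-8,0],[0,0,0,-10.3,0],[0,0,0,-10.3,0],[0,0,0,-10.3,0],[1,0,0,-10.3,0],[1,0,0,-10.3,0],[1,0,0,-10.3,0],[1,0,0,-10.3,0],[1,0,0,-10.3,0],[1,0,0,-10.3,0],[1,0,0,-10.3,0],[1,0,0,-10.3,0]], "squeeze": 30}}

```text
time_s: 4.53
ee_pos: [0.4937, -0.096, 0.2017]
eef_rot: [3.142, -0.0, -0.155]
force: [-1.1, 0.7, 1.6]
grip_width: 0.0559
grip_force: 30.0
```

>>> {"fn": "servo_tool", "kwargs": {"motion": [[1,0,0,4,0],[1,0,0,8,0],[1,1,0,10,10],[1,2,1,10,20],[1,3,1,10,30],[1,4,2,10,40],[1,5,3,10,50],[1,6,4,10,60],[1,7,5,10,70],[1,8,6,10,80],[1,9,7,10,90],[1,10,8,10,100],[1,11,9,10,110],[1,11.6,9.8,9,120],[1,11.6,9.8,8,130],[1,11.6,9.8,7,140],[1,11.6,9.8,7,150],[1,11.6,9.8,7,157.5],[1,11.6,9.8,7,157.5],[1,11.6,9.8,7,157.5]]}}

```text
time_s: 7.02
ee_pos: [0.6097, 0.002, 0.2714]
eef_rot: [-3.141, -0.0, 2.591]
force: [0.0, 0.4, -2.5]
grip_width: 0.0558
grip_force: 30.0
```

Run:
```python
from meas import *
o=ctrl.get_obs();print(o['time_s'],o['ee_pos'],o['eef_rot'],o['qpos'],o['force'])
s=cam('scene');t=cam('top')
a=np.hstack([cv2.resize(s['image'][160:280,240:380],None,fx=3.5,fy=3.5),cv2.resize(t['image'][190:310,250:340],None,fx=3.4,fy=3.5)])
cv2.imwrite('pics/a2.png',a[:,:,::-1])
```

```text
7.025 [0.60965786 0.00201156 0.27141703] [-3.14138731e+00 -3.46202652e-04  2.59140235e+00] [-5.67680103e-02  5.63892963e-01  1.47097913e+00 -1.88679238e-05
  1.10712273e+00 -1.07736562e+00] [ 4.72523727e-04  3.92449562e-01 -2.48909732e+00]
```

View pics/a2.png

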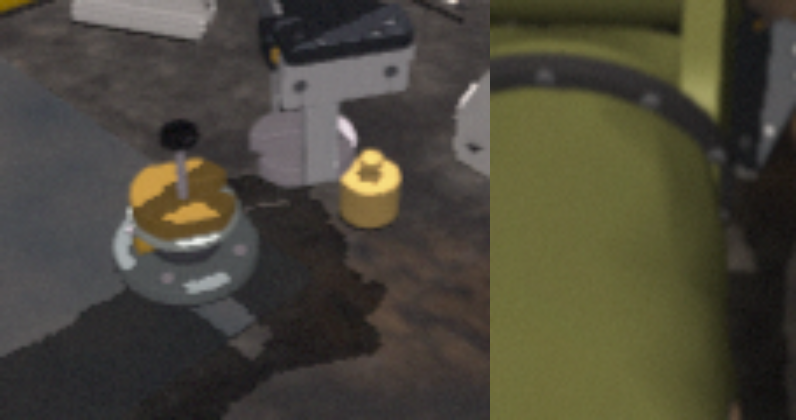

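The left half shows the disc held level, with the fingers at its middle and the gripper clear of the hanger. The top view is blocked by the arm. I'll slide in, stopping part-way to check the forces.

>>> {"fn": "servo_tool", "kwargs": {"motion": [[1,-0.9,0.5,0,0],[1,-1.7,1.05,0,0],[1,-2.6,1.6,0,0],[1,-3.4,2.1,0,0],[1,-4.0,2.5,0,0],[1,-4.5,2.8,0,0],[1,-4.5,2.8,0,0]]}}

```text
time_s: 8.0
ee_pos: [0.5645, 0.0301, 0.2717]
eef_rot: [-3.142, 0.0, 2.595]
force: [0.1, 0.4, -2.6]
grip_width: 0.0557
grip_force: 30.0
```

Run:
```python
from meas import *
s=cam('scene')
cv2.imwrite('pics/a3.png',cv2.resize(s['image'][170:260,250:370],None,fx=6,fy=6,interpolation=2)[:,:,::-1])
print(proj(s,(.546,.0415,.103)))
```

```text
(np.float64(289.226430204344), np.float64(196.84171669054837))
```

View pics/a3.png

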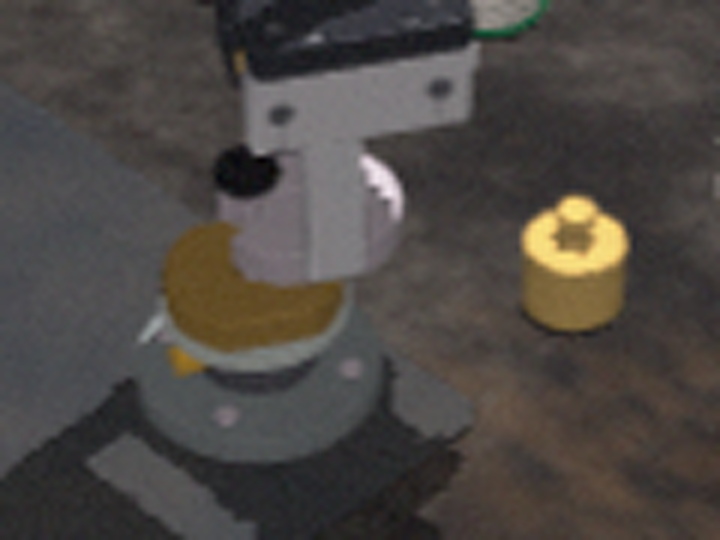

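The stem has entered the slot: the button sits over the disc's mouth at (245,170), the disc is level and above the brass, and there is no contact force. I'll finish the slide and lower it.

>>> {"fn": "servo_tool", "kwargs": {"motion": [[1,-0.6,0.4,0,0],[1,-1.3,0.8,0,0],[1,-1.85,1.15,0,0],[1,-1.85,1.15,0,0],[1,-1.85,1.15,-0.5,0],[1,-1.85,1.15,-0.9,0],[1,-1.85,1.15,-1.1,0],[1,-1.85,1.15,-1.2,0],[1,-1.85,1.15,-1.2,0]]}}

```text
time_s: 9.18
ee_pos: [0.5462, 0.0415, 0.2596]
eef_rot: [-3.142, -0.0, 2.594]
force: [0.5, 0.2, -1.7]
grip_width: 0.0559
grip_force: 30.0
```

>>> {"fn": "servo_tool", "kwargs": {"motion": [[1,0,0,-0.1,0],[1,0,0,-0.1,0]]}}

```text
time_s: 9.43
ee_pos: [0.5463, 0.0415, 0.259]
eef_rot: [3.141, 0.0, 2.594]
force: [-2.1, -0.2, 3.2]
grip_width: 0.0556
grip_force: 30.0
```

Run:
```python
from meas import *
s=cam('scene')
cv2.imwrite('pics/a4.png',cv2.resize(s['image'][170:260,250:370],None,fx=6,fy=6,interpolation=2)[:,:,::-1])
```

```text
(no output)
```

View pics/a4.png

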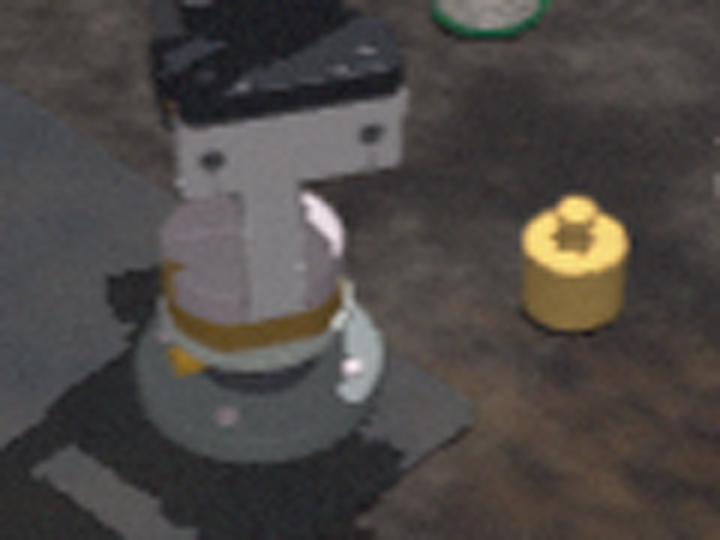

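The steel disc lies aligned on the brass disc, and the force change confirms contact. Next I release, rise and back off to the right, clear of the view.

>>> {"fn": "servo_tool", "kwargs": {"motion": [[0.5,0,0,0,0],[0,0,0,0,0],[0,0,0,0,0],[0,0,0,0,0],[0,0,0,0,0],[0,0,0,1,0],[0,0,0,3,0],[0,0,0,7,0],[0,0,0,12,0],[0,-3,4,14,0],[0,-7,9,14,0],[0,-11,14,14,0],[0,-15,19,14,0],[0,-19,24,14,0],[0,-22,28,14,0],[0,-24,32,14,0],[0,-24,32,14,0]]}}

```text
time_s: 11.6
ee_pos: [0.3048, 0.3631, 0.3992]
eef_rot: [3.141, -0.0, 2.598]
force: [-0.4, -0.4, -0.5]
grip_width: 0.0939
grip_force: 0.0
```

Run:
```python
from meas import *
s=cam('scene');t=cam('top')
print('spare',disc(blob(t,'b',(450,240,500,290),.014)))
try: print('steel',disc(blob(t,'steel',(262,230,300,268),.071)))
except Exception as e: print(e)
a=np.hstack([cv2.resize(s['image'][180:255,255:330],(400,400),interpolation=2),cv2.resize(t['image'][215:285,245:315],(400,400),interpolation=2)])
cv2.imwrite('pics/a5.png',a[:,:,::-1])
```

```text
spare ((0.5054264664649963, -0.32070910930633545), 0.033370669931173325, array([ 0.50292339, -0.32213916]), np.float64(29.739994647581653), np.float64(0.0028827834150793206))
steel ((0.53813236951828, 0.03707815706729889), 0.04148903861641884, array([0.54563532, 0.03562333]), np.float64(169.02647657536804), np.float64(0.007642696527529559))
```

View pics/a5.png

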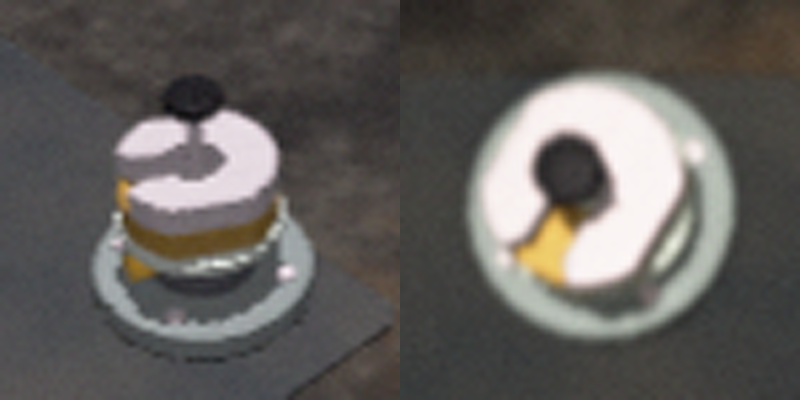

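The steel disc is flat on the brass with the stem in its slot. In the top half its slot opens to the lower left, at about (540,250), opposite the brass slot. The spare disc has not moved, so I'm handing in.

```bash
python3 -c "
from station import ctrl
print(ctrl.hand_in())"
```

```text
the job is handed in; nothing more can be done
None
```

The steel disc lies flat on the brass disc with the stem in its slot and its slot pointing the opposite way, the spare disc has not moved, and the job was handed in at about 12 s; no verdict came back.

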